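# Strip a controller's board stack into its fitted antistatic trays

### The arm

A 7-joint arm with a two-finger parallel gripper is mounted at the origin on a cart in front of the work surface, level with it; the furniture and walls round the work are solid. World frame = base frame: x ahead of the robot, y to its left, z up, the work surface at z = 0. Lengths are in mm, angles in rad, forces in N, time in s.
With the tool pointing down it reaches from about 400 to 875 mm from the base axis. Payload 19.3 kg.
Tool frame: the origin (TCP) lies between the finger pads; the fingertips stand 8 mm ahead of it and the grasp point (between the pads) lies 11 mm behind it; z points along the fingers, y is the line along which they close (so a half turn about z gives the same grasp; the last joint's range is limited). The gripper opens to 85 mm and grips with 20 to 120 N. Pads are 22 mm wide; open, the fingers measure 114 mm over their backs; the gripper's body (76 mm by 85 mm) begins 54 mm behind the grasp point. The pads swing forward as they close: fully open they stand 13 mm farther back than shut.
Start: joints at [1.202, 0.521, -0.036, 1.599, 0.021, 1.021, -0.113], TCP at [183.955, -597.307, 239.291] pointing down, gripper open.
Joint ranges: [-2.91, 2.91], [-0.3, 2.13], [-1.5, 1.42], [0.17, 2.43], [-1.26, 4.41], [0.16, 1.93], [-2.52, 2.52]. Speed limits (rad/s): [1.89, 1.89, 2.39, 2.39, 3.01, 3.01, 3.01].

### API

Orientations are given as [roll, pitch, yaw] about the fixed x, y, z axes, in that order (R = Rz(yaw) Ry(pitch) Rx(roll)).
In Python, from workcell import * gives the robot as it stands. Calls block until the motion is done:
- goto(position, orientation): joint-space move of the TCP to a pose.
- movel(position, speed=150, attitude=None): straight line of the TCP; attitude=None keeps the orientation; speed is the mean speed in mm/s.
- move_j(angles): joint-space move.
- gripper_open() and gripper_close(): open the fingers fully, or close them until they stop; the grip force is fixed at half the most.
- sleep(seconds).
- inverse_kinematics(position, orientation): joint angles nearest the present ones, or None.
- get_image(name): name is "scene" or "top" or "wrist"; returns (picture, depth): 384x512x3 uint8, blue, green, red; 384x512 float32, mm along the optical axis (not along the pixel's ray), 0 where there is no reading.
- calibration(name): a dict with "K" (3x3 intrinsics, pixels), "extrinsics" (4x4, takes a point from world to camera coordinates). Camera axes: x right, y down, z forward; pixel columns grow to the right and rows downward; lengths in mm; the calibration is good to about 2 mm. A picture is of the moment at which its call begins: read the wrist's pose just before it. calibration takes no time and is no camera call; for the wrist camera it gives the pose at the moment of the call.
A pose or a line that the arm cannot do raises Unreachable and nothing moves.
- job_done(): hands the job in; it is judged then, once.
Trained networks look in the newest picture that a camera, given by its name, has taken for a name from the list of things; names that differ only in an ending like _2 or _b are one class to them, and where a whole thing is asked for, a point or a joint stands for the part that bears it (a point fixed in the world has none). Each returns a list of dicts, best first, with "p" (0 to 1); they miss things now and then, are a little off and sometimes report something else, mostly with a low value. They report only what shows in the picture. A call takes as long as a camera call.
- search_frame(camera, query): "uv" ([column, row] in pixels, amid what is visible of it).
Readings, each from a call of its own:
- read_time_s(): time.
- read_joint_positions(): joint angles.
- read_joint_velocities(): joint speeds.
- read_joint_efforts(): joint torques, N m.
- read_tool_pos(): TCP position.
- read_tcp_rot(): TCP orientation.
- read_wrist_force(): force on the tool from outside, world axes, zero at the start.
- read_torque(): the same for the moment, N m.
- read_grip_width(): finger opening in mm.
- read_grasp_force(): force on a finger pad.
Only numpy, scipy, OpenCV 4.12 (cv2) and the standard library are available. Lean on these libraries where they do the work, as an engineer would, in place of code of your own. Each camera call takes 0.05 s, during which the arm holds its last target. There are 200 camera calls.

### The job

The plug-together controller stack on the desk is already unscrewed: take it apart from the top down, one part at a time - heat sink, processor board, relay board, base board - lifting each straight up off what carries it without dragging along what is still stacked below. Set each part upright and square, without dropping it, on the floor of the antistatic tray that fits its size, inside the lip, and let go. Do not push the side cutters or the calliper about.

Things in the scene. Friction and masses are not known exactly. Their poses are not given: they have to be found in the camera images.
- heat_sink: finned aluminium heat sink 34 x 34 mm, 28 high, 0.09 kg, top of the stack; origin centred under its base, z up. Grip across y: outer fins (along x) are flat walls 34 mm apart. Base sits 2.9 mm deep in a black frame, 1.5 mm play, 27 mm above the processor board's origin; frame and terminal rows beside it end 2.9 and 3.4 mm above the heat sink's origin.
- processor_board: green board 64 x 56 mm (x by y) on 4 brass feet; origin centred at foot level, z up. Board at z 20 to 22.4 mm. Grip across y: grey terminal rows flush with both long edges, 36 mm long about x = 0, tops at z 30.4, 56 mm apart outside. 0.08 kg. Second from top; origin 22.4 mm above the relay board's. A plug strip below it sits 4 mm deep in the relay board's open socket, 2 mm play, no hold: lift straight up 10 mm first.
- relay_board: green board 86 x 62 mm (x by y) on 4 brass feet; origin centred at foot level, z up. Board at z 20 to 22.4 mm. Grip across y: grey terminal rows flush with both long edges, 38 mm long about x = 0, tops at z 31.9, 62 mm apart outside. 0.12 kg, four pale relays on it. Third from top; origin 14.4 mm above the base board's; same plug, 4 mm deep in the base board's socket, 2 mm play, no hold.
- base_board: green board 112 x 68 mm (x by y) on 4 brass feet; origin centred at foot level, z up. Board at z 12 to 14.4 mm. Grip across y: grey terminal rows flush with both long edges, 50 mm long about x = 0, tops at z 23.9, 68 mm apart outside. 0.16 kg. Lowest, stands on the desk; jacks and capacitors at its ends. All four parts start centred one over the other, axes parallel within about 4 degrees.
- tray_heat_sink: smallest of four fixed black antistatic trays, fits the heat sink: 46 x 46 mm inside (x by y), 56 x 56 mm outside; origin centred under it, z up. Floor at z 3 mm; lip all round 5 mm wide, top at z 7 mm. Leaves 6 mm beside the part on each side; the part's origin ends on the floor, its x along the tray's x (either way round).
- tray_processor: second smallest of four fixed black antistatic trays, fits the processor board: 76 x 68 mm inside (x by y), 86 x 78 mm outside; origin centred under it, z up. Floor at z 3 mm; lip all round 5 mm wide, top at z 7 mm. Leaves 6 mm beside the part on each side; the part's origin ends on the floor, its x along the tray's x (either way round).
- tray_relay: second largest of four fixed black antistatic trays, fits the relay board: 98 x 74 mm inside (x by y), 108 x 84 mm outside; origin centred under it, z up. Floor at z 3 mm; lip all round 5 mm wide, top at z 7 mm. Leaves 6 mm beside the part on each side; the part's origin ends on the floor, its x along the tray's x (either way round).
- tray_base: largest of four fixed black antistatic trays, fits the base board: 124 x 80 mm inside (x by y), 134 x 90 mm outside; origin centred under it, z up. Floor at z 3 mm; lip all round 5 mm wide, top at z 7 mm. Leaves 6 mm beside the part on each side; the part's origin ends on the floor, its x along the tray's x (either way round).
- side_cutters: red-handled side cutters lying on the desk, about 79 x 111 mm, 12 mm high; origin centred below; leave them alone
- calliper: digital calliper lying on the desk, about 74 x 202 mm, 13 mm high; origin centred below; leave it alone

How it is judged:
By the outcome, as a careful person would: the job done as asked, in the order asked, and still so for the second after the job is handed in, with the robot touching nothing.
It also fails if it takes over 115 s, if anything falls off the work surface, if the arm or the gripper's body presses on something with over 40 N, if the wrist force passes 120 N, or if a joint passes its speed limit or range.

## Working session

There is one attempt and no reset: what is moved stays moved. The work goes in short steps, each a Python script; the robot and the scene stay as the last script left them, time stands still between calls to the robot, and variables do not carry over. Pictures are saved under pics/ and viewed, at most 14 in all, crops included, and the job is handed in when it is done.

```bash
mkdir -p pics; ls; python3 - <<'E'
from workcell import *
import cv2,numpy as np
for n in("top","scene"):
    im,d=get_image(n); cv2.imwrite(f"pics/{n}0.png",im); np.savez(f"pics/{n}0.npz",im=im,d=d)
    c=calibration(n); print(n,c["K"].round(1).tolist(),c["extrinsics"].round(3).tolist())
    for q in["heat_sink","processor_board","relay_board","base_board","tray_heat_sink","tray_processor","tray_relay","tray_base","side_cutters","calliper"]:
        print(q,[(np.round(r["uv"]).tolist(),round(r["p"],2)) for r in search_frame(n,q)][:3])
print(read_time_s(),read_tcp_rot(),read_tool_pos())
E
```

```text
pics
top [[405.7, 0.0, 250.6], [0.0, 405.7, 195.7], [0.0, 0.0, 1.0]] [[0.011, -1.0, 0.002, -69.713], [-0.993, -0.011, -0.117, 528.371], [0.117, -0.001, -0.993, 1079.938], [0.0, 0.0, 0.0, 1.0]]
heat_sink [([149.0, 227.0], 0.72)]
processor_board [([159.0, 231.0], 0.73)]
relay_board [([165.0, 226.0], 0.73)]
base_board [([169.0, 228.0], 0.71)]
tray_heat_sink [([311.0, 221.0], 0.67)]
tray_processor [([224.0, 225.0], 0.55)]
tray_relay [([295.0, 166.0], 0.69)]
tray_base [([156.0, 231.0], 0.66), ([295.0, 165.0], 0.6), ([153.0, 171.0], 0.57)]
side_cutters [([219.0, 177.0], 0.6)]
calliper [([362.0, 228.0], 0.84)]
scene [[477.5, 0.0, 255.2], [0.0, 477.5, 188.7], [0.0, 0.0, 1.0]] [[-0.531, -0.847, 0.014, 219.093], [-0.405, 0.239, -0.882, 319.892], [0.744, -0.474, -0.47, 1034.318], [0.0, 0.0, 0.0, 1.0]]
heat_sink [([183.0, 238.0], 0.77)]
processor_board [([183.0, 247.0], 0.58)]
relay_board [([183.0, 251.0], 0.83)]
base_board [([184.0, 256.0], 0.77)]
tray_heat_sink [([310.0, 214.0], 0.52)]
tray_processor [([247.0, 235.0], 0.78), ([153.0, 232.0], 0.69)]
tray_relay [([270.0, 196.0], 0.59)]
tray_base [([156.0, 231.0], 0.58)]
side_cutters [([217.0, 217.0], 0.68)]
calliper [([214.0, 219.0], 0.2)]
1.1 [-3.14153838e+00  3.30529329e-05  2.98777156e-01] [ 183.95321012 -597.2987556   239.26713526]
```

```bash
python3 - <<'E'
import cv2,numpy as np
im=cv2.imread("pics/top0.png"); c=im[110:290,90:410]
cv2.imwrite("pics/topc.png",cv2.resize(c,None,fx=2.5,fy=2.5,interpolation=cv2.INTER_CUBIC))
E
```

```text
(no output)
```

View pics/topc.png

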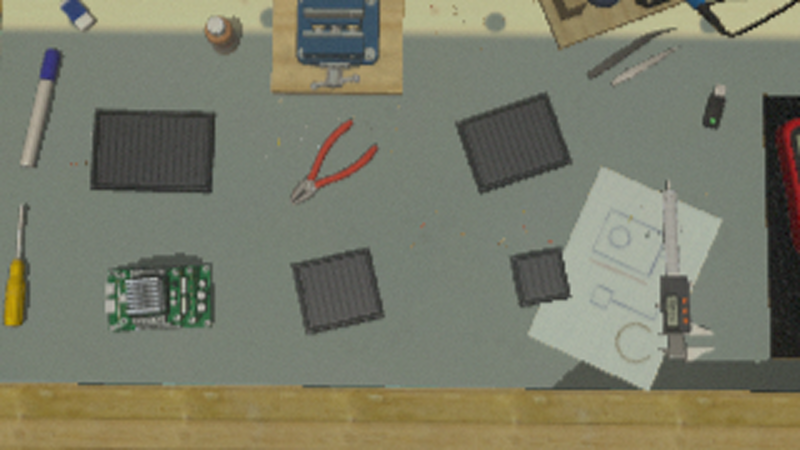

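View pics/scene0.png

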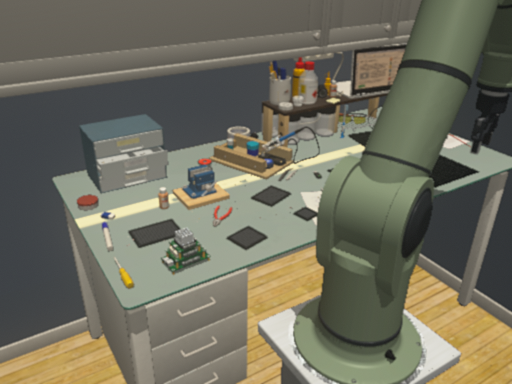

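The top view shows the stack near (153,229), the base tray at (151,170), relay tray at (295,167), processor tray at (225,226) and heat sink tray at (306,221). The cutters are at (223,174) and the calliper at about (361,225). The networks' "tray_base" report at the stack is wrong. Next I'll measure the trays from the dark blobs.

```bash
cat > h.py <<'E'
import cv2,numpy as np
def rays(cal,uv):
    K=cal["K"];E=cal["extrinsics"];R=E[:3,:3];t=E[:3,3]
    uv=np.asarray(uv,float).reshape(-1,2)
    d=(np.linalg.inv(K)@np.c_[uv,np.ones(len(uv))].T).T@R
    return -R.T@t,d
def plane(cal,uv,z):
    o,d=rays(cal,uv); return o+d*((z-o[2])/d[:,2])[:,None]
def cloud(cal,depth):
    h,w=depth.shape; v,u=np.mgrid[:h,:w]
    o,d=rays(cal,np.c_[u.ravel(),v.ravel()]); return (o+d*depth.reshape(-1,1)).reshape(h,w,3)
def rect(xy):
    """centre, long, short, angle of long side mod pi"""
    (cx,cy),(w,h),a=cv2.minAreaRect(np.asarray(xy,np.float32)); a=np.radians(a)
    if w<h: w,h,a=h,w,a+np.pi/2
    return np.round([cx,cy,w,h,(a+np.pi/2)%np.pi-np.pi/2],3)
E
python3 - <<'E'
from workcell import *
from h import *
f=np.load("pics/top0.npz");im,d=f["im"],f["d"];c=calibration("top")
g=im.max(2); m=((g<85)).astype(np.uint8); 
n,l,s,ce=cv2.connectedComponentsWithStats(m)
P=cloud(c,d)
for i in range(1,n):
    if s[i,4]>150 and s[i,1]>130 and s[i,0]<330 and s[i,0]>100:
        v,u=np.where(l==i); print(ce[i].round(),s[i,4],rect(plane(c,np.c_[u,v],7)[:,:2]))
sub=P[195:260,110:200]; 
for z0 in(10,25,55):
    q=sub[sub[...,2]>z0]; print(z0,len(q),q.max(0).round(),rect(q[:,:2]))
print(np.median(P[200:260,180:200,2]))
E
```

```text
[295. 167.] 1179 [ 616.284 -187.93   111.73    86.691   -1.236]
[151. 170.] 1566 [602.018 218.739 137.329  91.499  -1.559]
[225. 225.] 531 [446.813   7.027  88.574  80.257  -1.342]
[305. 220.] 308 [ 464.942 -216.986   58.103   57.294   -1.386]
[157. 221.] 287 [446.619 204.767  91.669  72.604  -1.536]
[237. 317.] 3012 [204.08    0.648 306.615 104.224   1.565]
[231. 365.] 2685 [ 84.924 -19.432 217.628 107.679  -1.56 ]
10 1047 [ 472.  260. 1135.] [435.811  98.491 323.16   72.908   1.568]
25 811 [ 471.  259. 1135.] [435.542  97.825 322.582  68.928   1.558]
55 540 [ 466.  236. 1135.] [433.601  86.55  301.015  60.409   1.541]
-0.4515193931488284
```

```bash
python3 - <<'E'
from workcell import *
from h import *
j0=read_joint_positions();print(j0.round(2))
T=dict(stack=(436,204,-1.55),hs=(465,-217,-1.386),pr=(447,7,-1.342),re=(616,-188,-1.236),ba=(602,219,-1.559))
for k,(x,y,a) in T.items():
    for b in(a,a+np.pi):
        for z in(20,250):
            q=inverse_kinematics([x,y,z],[np.pi,0,b]); print(k,round(b,2),z,None if q is None else np.round(q,2))
E
```

```text
[ 1.2   0.52 -0.04  1.6   0.02  1.02 -0.11]
stack -1.55 20 [ 0.3   1.11 -1.28  2.07  1.27  1.12  1.53]
stack -1.55 250 [ 0.36  0.55 -1.27  1.91  0.59  1.12  2.03]
stack 1.59 20 [-0.14  0.73 -0.56  2.09  0.77  0.54 -1.25]
stack 1.59 250 [ 0.34  0.52 -1.22  1.92  0.55  1.1  -1.08]
hs -1.39 20 [ 0.16  0.72  0.22  2.04 -0.37  0.42 -2.29]
hs -1.39 250 [ 0.09  0.34  0.3   1.89 -0.13  0.93 -2.51]
hs 1.76 20 [ 0.59  0.72 -0.37  2.02  0.52  0.5   0.03]
hs 1.76 250 [ 0.74  0.37 -0.54  1.86  0.23  0.97  0.29]
pr -1.34 20 [-0.35  0.68  0.27  2.21 -0.56  0.32 -2.52]
pr -1.34 250 [-1.01  0.43  1.15  2.07 -0.49  0.95 -2.5 ]
pr 1.8 20 [ 0.16  0.67 -0.4   2.18  0.66  0.41 -0.55]
pr 1.8 250 [ 0.48  0.29 -0.75  2.    0.25  0.93 -0.17]
re -1.24 20 [ 0.05  0.85  0.24  1.68 -0.3   0.64 -2.35]
re -1.24 250 [ 0.09  0.55  0.18  1.54 -0.11  1.06 -2.51]
re 1.91 20 [ 0.47  0.86 -0.41  1.66  0.47  0.72  0.16]
re 1.91 250 [ 0.56  0.59 -0.56  1.51  0.33  1.13  0.27]
ba -1.56 20 [ 0.27  1.23 -1.28  1.64  1.24  1.28  1.88]
ba -1.56 250 [ 0.27  0.85 -1.28  1.5   0.82  1.4   2.1 ]
ba 1.58 20 [-0.11  0.88 -0.51  1.66  0.58  0.76 -0.89]
ba 1.58 250 [ 0.15  0.71 -0.98  1.51  0.61  1.25 -0.9 ]
```

```bash
python3 - <<'E'
from workcell import *
from h import *
import pickle
for n,p,b in(("A",[530,-195,270],1.8),("B",[460,10,270],1.75),("C",[440,204,280],1.59)):
    goto(p,[np.pi,0,b]); c=calibration("wrist"); im,d=get_image("wrist")
    cv2.imwrite(f"pics/w{n}.png",im); pickle.dump((c,im,d),open(f"pics/w{n}.pkl","wb"))
    print(n,read_time_s(),plane(c,[[256,192],[0,192],[511,192],[256,0],[256,383]],0).round().tolist(), read_tool_pos().round(1))
    for q in["heat_sink","processor_board","relay_board","base_board","tray_heat_sink","tray_processor","tray_relay","tray_base"]:
        print(q,[(np.round(r["uv"]).tolist(),round(r["p"],2)) for r in search_frame("wrist",q)][:2])
ims=[cv2.resize(cv2.imread(f"pics/w{n}.png"),(400,300)) for n in"ABC"]; cv2.imwrite("pics/wABC.png",np.vstack([np.hstack(ims[:2]),np.hstack([ims[2],ims[2]*0])]))
print(c["K"])
E
```

```text
A 3.075 [[543.0, -245.0, 0.0], [186.0, -327.0, 0.0], [899.0, -163.0, 0.0], [489.0, -13.0, 0.0], [624.0, -599.0, 0.0]] [ 529.6 -196.2  269.8]
heat_sink []
processor_board []
relay_board []
base_board []
tray_heat_sink [([207.0, 162.0], 0.82), ([186.0, 255.0], 0.74)]
tray_processor [([226.0, 9.0], 0.58)]
tray_relay [([316.0, 162.0], 0.85)]
tray_base []
B 4.4 [[471.0, -40.0, 0.0], [111.0, -105.0, 0.0], [831.0, 25.0, 0.0], [429.0, 195.0, 0.0], [536.0, -398.0, 0.0]] [460.5   9.  270. ]
heat_sink [([341.0, 162.0], 0.54)]
processor_board [([266.0, 9.0], 0.67)]
relay_board [([264.0, 8.0], 0.69)]
base_board [([257.0, 38.0], 0.84), ([398.0, 32.0], 0.15)]
tray_heat_sink [([234.0, 295.0], 0.97)]
tray_processor [([246.0, 154.0], 0.85)]
tray_relay [([322.0, 296.0], 0.59)]
tray_base [([399.0, 31.0], 0.77)]
C 5.65 [[443.0, 150.0, 0.0], [68.0, 143.0, 0.0], [817.0, 157.0, 0.0], [438.0, 395.0, 0.0], [450.0, -222.0, 0.0]] [440.3 203.1 279.9]
heat_sink [([256.0, 168.0], 0.97)]
processor_board [([252.0, 155.0], 0.94)]
relay_board [([250.0, 136.0], 0.75)]
base_board [([251.0, 122.0], 0.91), ([372.0, 143.0], 0.62)]
tray_heat_sink []
tray_processor [([259.0, 274.0], 0.74)]
tray_relay [([328.0, 353.0], 0.51)]
tray_base [([373.0, 140.0], 0.86)]
[[295.62589224   0.         256.09231213]
 [  0.         295.62589224 192.77558895]
 [  0.           0.           1.        ]]
```

View pics/wABC.png

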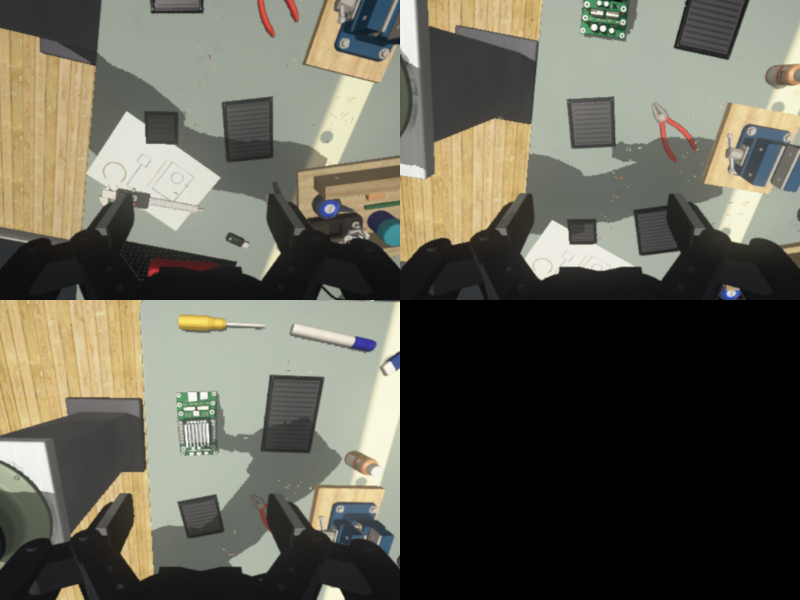

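View A shows the heat sink tray at about (206,163) and the relay tray at (316,165) in full-size pixels. B shows the processor tray at (246,156). C shows the stack at (252,168) and the base tray at (373,143).

```bash
python3 - <<'E'
from h import *
import pickle
for n,nm,uv in(("A","hs",(206,163)),("A","relay",(316,165)),("B","proc",(246,156)),("C","base",(373,143)),("C","proc",(257,275))):
    c,im,d=pickle.load(open(f"pics/w{n}.pkl","rb")); P=cloud(c,d)
    for th in(65,80):
        m=(cv2.GaussianBlur(im,(3,3),0).max(2)<th).astype(np.uint8)
        k,l,s,ce=cv2.connectedComponentsWithStats(m); i=l[uv[1],uv[0]]
        if i==0: 
            w=l[uv[1]-6:uv[1]+7,uv[0]-6:uv[0]+7]; w=w[w>0]; i=np.bincount(w).argmax() if len(w) else 0
        v,u=np.where(l==i); print(nm,th,s[i,4],rect(plane(c,np.c_[u,v]  ,7)[:,:2]), np.median(P[l==i][:,2]).round(1))
c,im,d=pickle.load(open("pics/wC.pkl","rb")); P=cloud(c,d)
sel=(abs(P[...,0]-436)<60)&(abs(P[...,1]-204)<75)
for lo,hi in((84,100),(62,72),(40,100),(30,100),(7,100)):
    m=sel&(P[...,2]>lo)&(P[...,2]<hi); print(lo,m.sum(),rect(P[m][:,:2]),np.median(P[m][:,2]))
v,u=np.where(sel&(P[...,2]>7));r=im[v.min()-6:v.max()+6,u.min()-6:u.max()+6];cv2.imwrite("pics/stk.png",cv2.resize(r,None,fx=6,fy=6,interpolation=cv2.INTER_CUBIC)[:600]);print(u.min(),v.min(),r.shape)
E
```

```text
hs 65 58 [ 4.65024e+02 -2.09671e+02  3.52250e+01  2.74100e+00  2.26000e-01] 1.3
hs 80 1699 [ 466.595 -217.431   56.838   56.816   -1.375] 2.0
relay 65 147489 [ 5.64959e+02 -3.00589e+02  8.40025e+02  5.91310e+02  2.26000e-01] -1.3
relay 80 3300 [ 616.986 -190.491  110.078   86.914   -1.233] 2.1
proc 65 148577 [ 5.04462e+02 -6.13820e+01  8.54769e+02  5.89522e+02  5.50000e-02] -1.4
proc 80 138315 [ 5.04806e+02 -6.05390e+01  8.53352e+02  5.89142e+02  5.20000e-02] -1.4
base 65 157453 [4.43368e+02 9.00710e+01 8.82852e+02 6.06454e+02 1.80000e-02] -1.6
base 80 3488 [601.772 218.438 133.905  92.106   1.551] 2.2
proc 65 157453 [4.43368e+02 9.00710e+01 8.82852e+02 6.06454e+02 1.80000e-02] -1.6
proc 80 1374 [448.468   8.27   88.737  79.417  -1.338] 2.4
84 412 [437.844 201.737  34.214  34.038  -1.474] 90.14569996819765
62 1019 [437.737 201.974  58.192  55.936  -1.489] 66.13420153546275
40 2585 [437.934 201.776  72.136  61.864  -1.491] 65.05171970144306
30 3127 [437.959 201.639  86.2    61.949  -1.496] 60.6662271386964
7 4058 [437.914 202.085 113.57   68.017  -1.51 ] 57.6812261990182Traceback (most recent call last):
  File "<stdin>", line 15, in <module>
cv2.error: OpenCV(4.12.0) /io/opencv/modules/imgproc/src/resize.cpp:4208: error: (-215:Assertion failed) !ssize.empty() in function 'resize'
```

```bash
python3 - <<'E'
from h import *
import pickle
c,im,d=pickle.load(open("pics/wC.pkl","rb")); P=cloud(c,d)
t=np.array([440.3,203.1,279.9]); b=1.59
ty=np.array([np.sin(b),-np.cos(b),0]); tx=np.array([np.cos(b),np.sin(b),0])
Q=P-t; X,Y,Z=Q@tx,Q@ty,-Q[...,2]
m=(d>0)&(Z<60)&(Z>-60)&(abs(Y)<80)&(abs(X)<40)
print(m.sum())
for s in(-1,1):
    k=m&(Y*s>0); z=Z[k]; print(s,"tip z",np.percentile(z,[90,97,99,100]).round(1),"inner y",np.percentile(abs(Y[k]),[0,1,3,10]).round(1),"outer",abs(Y[k]).max().round(1),"x",X[k].min().round(1),X[k].max().round(1))
    kk=k&(Z>np.percentile(z,99)-12); print(" near tip: y",np.percentile(Y[kk],[0,5,50,95,100]).round(1),"x",np.percentile(X[kk],[0,50,100]).round(1))
v,u=np.where((abs(P[...,0]-438)<60)&(abs(P[...,1]-202)<75)&(P[...,2]>7)&(P[...,2]<110));print(u.min(),u.max(),v.min(),v.max())
E
```

```text
14980
-1 tip z [-19.6 -10.6  -6.8  -2.7] inner y [31.6 37.9 40.3 40.8] outer 72.8 x -11.7 16.8
 near tip: y [-54.6 -52.2 -41.  -40.6 -40.2] x [-10.4   7.3  12.5]
1 tip z [-19.6 -10.6  -6.9  -3.4] inner y [35.1 41.4 43.8 44.4] outer 76.4 x -11.7 16.7
 near tip: y [44.1 44.2 44.7 55.8 58.1] x [-10.7   7.4  12.5]
226 278 116 198
```

The fingers' own appearance gives the wrist camera's bias: about +0.9, +1.85 and +1.6 mm in tool x, y and z. With that removed, I'll take a close look at the heat sink.

```bash
cat >> h.py <<'E'
from workcell import *
import pickle
BIAS=np.array([.9,1.85,1.6])
def look(name=None):
    """wrist picture and bias-corrected world cloud"""
    c=calibration("wrist"); p=read_tool_pos(); r=read_tcp_rot(); im,d=get_image("wrist")
    b=r[2]; A=np.array([[np.cos(b),np.sin(b),0],[np.sin(b),-np.cos(b),0],[0,0,-1]]).T
    P=cloud(c,d)-A@BIAS; P[d<=0]=np.nan
    if name: cv2.imwrite(f"pics/{name}.png",im); pickle.dump((c,im,d,P,p,r),open(f"pics/{name}.pkl","wb"))
    return c,im,d,P
def layer(P,lo,hi,x,y,r=70):
    m=(abs(P[...,0]-x)<r)&(abs(P[...,1]-y)<r)&(P[...,2]>lo)&(P[...,2]<hi)
    # drop isolated points
    m=cv2.morphologyEx(m.astype(np.uint8),cv2.MORPH_OPEN,np.ones((2,2)))>0
    return m,rect(P[m][:,:2]),np.median(P[m][:,2]).round(1)
E
python3 - <<'E'
from h import *
goto([436,201,165],[np.pi,0,1.65])
c,im,d,P=look("hs1"); print(read_time_s(),read_tool_pos().round(1))
for lo,hi in((86,96),(64,71),(45,96),(32,96),(8,96)):
    m,r,z=layer(P,lo,hi,436,201); print(lo,m.sum(),r,z)
E
```

```text
6.6333 [436.9 201.6 166.6]
86 864 [437.84  187.875  59.972  41.922  -1.488] nan
64 1993 [441.567 187.099  75.141  53.882  -1.324] nan
45 5049 [nan nan  0.  0.  0.] nan
32 6016 [nan nan  0.  0.  0.] nan
8 7494 [nan nan nan  0. nan] nan
```

View pics/hs1.png

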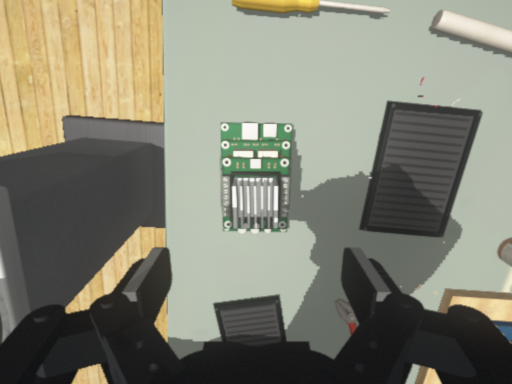

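The heat sink is at (256,200), square between the fingers, whose midpoint is near column 257. The base tray is at upper right and the processor tray below. The arm had not quite settled, so I'll refit with cleaner filtering.

```bash
python3 - <<'E'
s=open('h.py').read()
s=s.replace('"""wrist picture and bias-corrected world cloud"""','sleep(.25)').replace("def layer(P,lo,hi,x,y,r=70):","def layer(P,lo,hi,x,y,r=70):\n    P=np.nan_to_num(P,nan=-999.)").replace("m=cv2.morphologyEx(m.astype(np.uint8),cv2.MORPH_OPEN,np.ones((2,2)))>0","m=cv2.morphologyEx(m.astype(np.uint8),cv2.MORPH_OPEN,np.ones((3,3)))\n    n,l,s,_=cv2.connectedComponentsWithStats(m); m=l==1+s[1:,4].argmax()")
open('h.py','w').write(s)
E
python3 - <<'E'
from h import *
c,im,d,P=look("hs2"); p=read_tool_pos();print(read_time_s(),p.round(1),read_tcp_rot().round(3))
for lo,hi in((86,96),(64,71),(45,96),(32,96),(8,96)):
    m,r,z=layer(P,lo,hi,436,201); print(lo,m.sum(),r,z)
b=read_tcp_rot()[2]; Q=P-p; Y=Q@[np.sin(b),-np.cos(b),0]; X=Q@[np.cos(b),np.sin(b),0]; Z=-Q[...,2]
m=(Z<0)&(Z>-16)&(abs(Y)<70)&(abs(X)<16)
for s in(-1,1):
    k=m&(Y*s>0); print(k.sum(),np.percentile(Y[k],[5,50,95]).round(1),np.percentile(X[k],[1,99]).round(1),Z[k].max())
E
```

```text
6.9333 [436.5 201.1 165.8] [ 3.14 -0.    1.65]
86 196 [420.38  199.447  33.922   3.038  -1.482] 91.8
64 478 [421.293 201.232  38.106  27.291  -1.507] 67.1
45 5089 [435.694 202.534  68.412  62.05   -1.492] 67.1
32 5975 [435.796 200.493  85.95   62.222  -1.505] 66.2
8 7493 [435.902 201.238 113.307  68.041  -1.509] 60.0
420 [-51.9 -42.5 -42.1] [-11.2  10.8] -4.239124979598813
407 [42.8 43.2 53.1] [-11.3  10.9] -5.017075291199063
```

```bash
python3 - <<'E'
from h import *
c,im,d,P,p,r=pickle.load(open("pics/hs2.pkl","rb"))
for lo,hi in((73,97),(86,96),(89,94)):
    m=(abs(P[...,0]-436)<30)&(abs(P[...,1]-201)<30)&(P[...,2]>lo)&(P[...,2]<hi); print(rect(P[m][:,:2]),m.sum(),np.percentile(P[m],[1,50,99],axis=0).round(1).tolist())
E
```

```text
[435.8   200.794  34.128  33.979  -1.479] 1158 [[418.2, 183.7, 73.4], [435.0, 203.6, 91.5], [452.8, 218.9, 93.4]]
[435.799 200.799  34.115  33.961  -1.477] 920 [[418.2, 183.7, 86.4], [435.8, 202.0, 91.8], [452.9, 218.7, 93.4]]
[435.799 200.799  34.115  33.961  -1.477] 817 [[418.2, 183.6, 89.3], [435.4, 201.2, 91.9], [453.0, 218.2, 93.4]]
```

```bash
cat >> h.py <<'E'
def down(b): return [np.pi,0,b]
def st(tag=""):
    print(tag,"t",round(read_time_s(),2),"tcp",read_tool_pos().round(2),"w",round(float(read_grip_width()),1),"g",round(float(read_grasp_force()),1),"F",np.round(read_wrist_force(),1))
def pick(x,y,b,z,above=40,lift=60):
    goto([x,y,z+above],down(b)); movel([x,y,z],100); sleep(.3); st("at")
    gripper_close(); st("closed"); movel([x,y,z+12],40); movel([x,y,z+lift],120); sleep(.2); st("up")
E
python3 - <<'E'
from h import *
st("now"); pick(435.5,200.8,1.664,77,lift=70)
look("hs3")
E
```

```text
now t 6.93 tcp [436.49 201.06 165.84] w 85.4 g 0.0 F [ 0.   0.  -0.6]
at t 8.09 tcp [435.71 200.81  77.39] w 85.6 g 0.0 F [ 0.3 -0.5  0. ]
closed t 8.62 tcp [435.52 200.83  77.17] w 33.1 g 62.3 F [-0.8 -0.9  5.8]
up t 9.9 tcp [435.16 200.7  146.33] w 32.8 g 61.4 F [ 0.4  0.4 -1.5]
```

View pics/hs3.png

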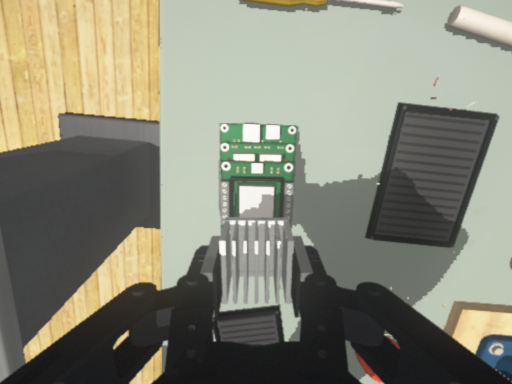

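The heat sink is in hand, clear of its frame and upright, and the processor board below stayed put. Now I'll set it down.

```bash
cat >> h.py <<'E'
def place(x,y,b,off,hover=70,up=60):
    """off: TCP height above the part's origin; floor at 3"""
    z=3+off
    goto([x,y,z+hover],down(b)); movel([x,y,z+6],120); sleep(.3)
    p=read_tool_pos(); f0=read_wrist_force()[2]; ez=p[2]-(z+6); st("low")
    zc=z+6-ez
    for k in range(20):
        zc-=.5 if k>7 else .8; movel([x,y,zc],20); sleep(.05); f=read_wrist_force()[2]-f0
        if f>4: break
    st(f"touch k{k} f{f:.1f}"); gripper_open(); st("open"); movel([x,y,z+up],150); st("up")
E
python3 - <<'E'
from h import *
place(465,-218.7,1.76,13.4)
goto([465,-270,180],down(1.76)); c,im,d,P=look("hs4")
for n,lo,hi in(("hs",20,40),):
    m=(abs(P[...,0]-465)<40)&(abs(P[...,1]+218)<40)&(P[...,2]>lo)&(P[...,2]<hi); print(n,rect(P[m][:,:2]),np.median(P[m][:,2]))
m,r,z=layer(P,4,9.5,465,-218,45); print("tray",r,z)
E
```

```text
low t 12.75 tcp [ 465.17 -218.89   22.86] w 32.7 g 61.4 F [ 0.4 -0.  -0.1]
touch k6 f6.3 t 14.85 tcp [ 465.08 -218.72   16.57] w 33.0 g 62.1 F [-2.2  0.4  6.3]
open t 15.42 tcp [ 465.   -218.66   16.31] w 85.3 g 0.0 F [-0.4  0.2 -0.1]
up t 15.97 tcp [ 464.78 -218.91   76.07] w 85.7 g 0.0 F [-0.1  0.7 -0. ]
hs [ 466.039 -219.073   33.63    33.14    -1.38 ] 31.00283198618653
tray [ 464.739 -221.388   56.191   55.964   -1.371] 7.0
```

View pics/hs4.png

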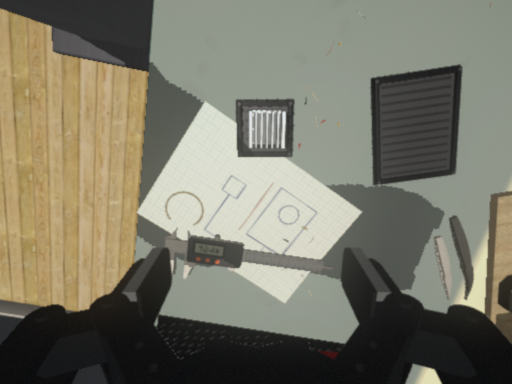

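The heat sink is at (268,130), inside its tray and flat on the floor, about 2 mm off centre. Next I'll refit the other trays by depth from stored views, plus the current stack.

```bash
python3 - <<'E'
from h import *
for f,n,x,y,r in(("hs4","relay",615,-192,70),("hs2","base",601,217,80),("hs3","base",601,217,80)):
    P=pickle.load(open(f"pics/{f}.pkl","rb"))[3]; m,q,z=layer(P,4,9.5,x,y,r); print(n,m.sum(),q,z)
goto([444,75,200],down(1.75)); c,im,d,P=look("pr0")
m,q,z=layer(P,4,9.5,446,7,60); print("proc",m.sum(),q,z)
goto([435.5,190,165],down(1.65)); c,im,d,P=look("pr1"); st()
m,q,z=layer(P,4,9.5,601,217,80); print("base",m.sum(),q,z)
for lo,hi in((56,72),(35,72),(8,96)):
    m,r,z=layer(P,lo,hi,435.5,201); print(lo,m.sum(),r,z)
m=(abs(P[...,0]-435)<35)&(abs(P[...,1]-201)<40)&(P[...,2]>64)&(P[...,2]<72); print("term",rect(P[m][:,:2]),np.percentile(P[m],[1,99],axis=0).round(1))
E
```

```text
relay 2037 [ 616.961 -191.49   108.2     85.258   -1.238] 7.1
base 2332 [602.431 217.211 134.532  91.225   1.555] 7.1
base 2675 [602.229 217.228 134.45   91.169   1.555] 7.1
proc 620 [ 4.49418e+02 -9.35500e+00  7.82090e+01  5.93080e+01  1.99000e-01] 7.0
 t 19.25 tcp [435.87 189.16 165.2 ] w 85.5 g 0.0 F [ 0.2 -0.4 -0.4]
base 2454 [602.209 217.254 134.642  91.162   1.553] 7.1
56 4945 [435.832 200.514  64.388  55.979  -1.502] 62.8
35 6238 [435.967 200.662  85.286  62.095  -1.496] 60.4
8 7805 [435.912 201.161 113.333  68.026  -1.51 ] 59.5
term [435.801 201.36   60.421  55.92   -1.504] [[408.  172.7  64. ]
 [463.6 221.4  68.7]]
```

View pics/pr1.png

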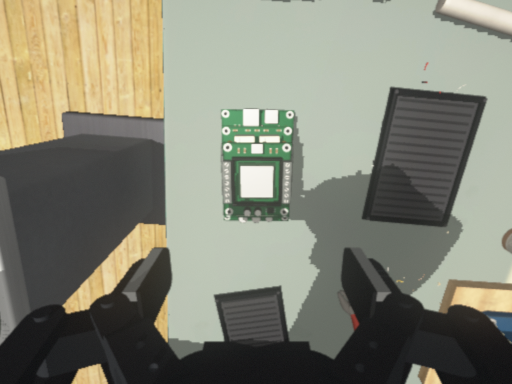

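```bash
python3 - <<'E'
from h import *
for n,b in(("B",1.75),("C",1.59)):
    c,im,d=pickle.load(open(f"pics/w{n}.pkl","rb")); A=np.array([[np.cos(b),np.sin(b),0],[np.sin(b),-np.cos(b),0],[0,0,-1]]).T
    P=cloud(c,d)-A@BIAS; m,q,z=layer(P,4,9.5,446,7,60); print(n,m.sum(),q,z)
pick(435.5,200.7,1.640,53,lift=70)
c,im,d,P=look("pr2")
m,q,z=layer(P,30,50,435,201); print("relay",q,z)
E
```

```text
B 635 [446.879   5.142  86.341  77.858  -1.342] 7.0
C 623 [446.603   5.867  86.622  78.119  -1.338] 6.9
at t 20.49 tcp [435.74 200.72  53.39] w 85.1 g 0.0 F [-0.5 -0.1  1.1]
closed t 20.88 tcp [435.62 200.75  53.28] w 54.7 g 61.3 F [-0.9 -0.9  8.9]
up t 22.16 tcp [435.13 200.63 122.33] w 54.5 g 63.3 F [-0.2  0.6 -0.1]
relay [4.34151e+02 2.22089e+02 6.22890e+01 4.28060e+01 7.10000e-02] 37.4
```

View pics/pr2.png

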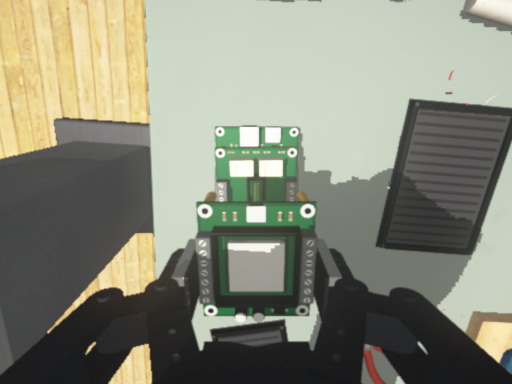

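The processor board is held level and the relay board below stayed in place.

```bash
python3 - <<'E'
from h import *
place(446.8,5.5,1.802,16.5)
goto([446,-45,190],down(1.75)); c,im,d,P=look("pr3")
m,q,z=layer(P,4,9.5,446,5,60); print("tray",q,z)
m,q,z=layer(P,18,40,446,5,60); print("proc",q,z)
goto([435.5,190,150],down(1.645)); c,im,d,P=look("re1"); st()
for lo,hi in((30,52),(8,60)):
    m,r,z=layer(P,lo,hi,435.5,201); print(lo,m.sum(),r,z)
a,b=cv2.imread("pics/pr3.png"),cv2.imread("pics/re1.png"); cv2.imwrite("pics/cmp1.png",cv2.resize(np.hstack([a,b]),(800,300)))
E
```

```text
low t 24.25 tcp [447.09   5.36  25.92] w 54.6 g 63.3 F [ 0.4  0.1 -1. ]
touch k6 f9.3 t 26.35 tcp [446.89   5.49  19.68] w 54.6 g 64.3 F [-2.  -1.1  8.4]
open t 26.77 tcp [446.82   5.48  19.46] w 85.5 g 0.0 F [ 0.3 -0.4 -1.1]
up t 27.32 tcp [446.77   5.17  79.15] w 85.2 g 0.0 F [-1.   0.9 -0.6]
tray [446.535   4.986  86.062  77.775  -1.339] 7.1
proc [447.435   5.197  64.035  56.04   -1.338] 28.5
 t 29.42 tcp [435.87 189.18 150.13] w 85.4 g 0.0 F [-0.1 -0.6  1.2]
30 6949 [435.927 200.275  86.933  62.383  -1.497] 37.8
8 8641 [435.884 200.921 113.193  68.077  -1.508] 37.4
```

View pics/cmp1.png

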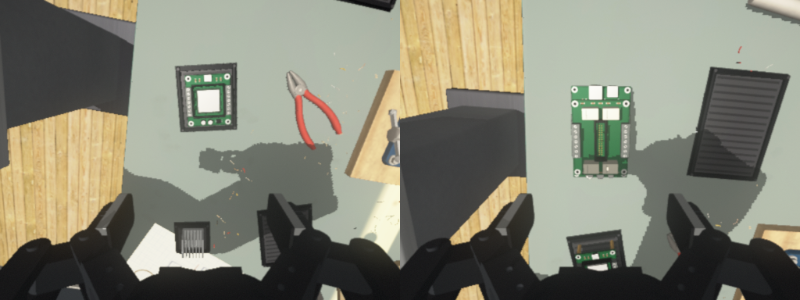

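The processor board sits flat in its tray (at (208,98) in the left picture), within 1 mm of centre. On the right the relay board is free at (601,130). Next pick.

```bash
python3 - <<'E'
from h import *
pick(435.5,200.4,1.645,30.5,lift=120)
c,im,d,P=look("re2")
m,q,z=layer(P,5,30,435,201); print("base",q,z)
E
```

```text
at t 30.68 tcp [435.78 200.45  30.91] w 85.4 g 0.0 F [-1.  -0.  -0.4]
closed t 31.02 tcp [435.61 200.46  30.87] w 60.9 g 62.0 F [-2.  -1.5 12.2]
up t 32.73 tcp [435.23 200.38 150.  ] w 60.8 g 65.1 F [-0.7  0.  -1.5]
base [4.33988e+02 2.32047e+02 6.81260e+01 5.16990e+01 5.50000e-02] 15.1
```

View pics/re2.png

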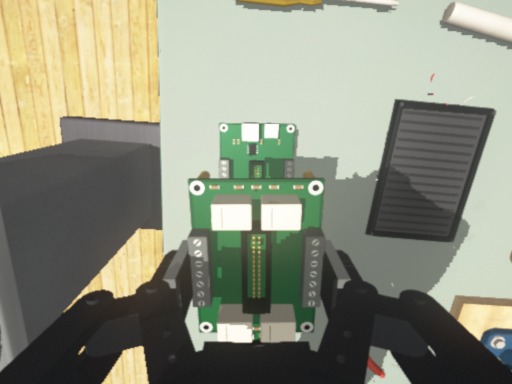

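The relay board is held level and the base board is undisturbed.

```bash
python3 - <<'E'
from h import *
place(616.5,-191.5,1.9036,16.4,hover=110,up=110)
goto([600,-245,190],down(1.85)); c,im,d,P=look("re3")
m,q,z=layer(P,4,9.5,616,-191,70); print("tray",q,z)
m,q,z=layer(P,18,45,616,-191,70); print("relay",q,z)
goto([435.5,190,150],down(1.635)); c,im,d,P=look("ba1"); st()
m,r,z=layer(P,7,60,435.5,201); print(m.sum(),r,z)
m,q,z=layer(P,4,9.5,601,217,80); print("tray",q,z)
a,b=cv2.imread("pics/re3.png"),cv2.imread("pics/ba1.png"); cv2.imwrite("pics/cmp2.png",cv2.resize(np.hstack([a,b]),(800,300)))
E
```

```text
low t 35.93 tcp [ 616.66 -191.64   25.8 ] w 60.4 g 65.0 F [-1.2 -0.3 -1. ]
touch k6 f6.8 t 38.03 tcp [ 616.59 -191.53   19.72] w 60.5 g 65.8 F [-2.6  0.2  5.9]
open t 38.41 tcp [ 616.48 -191.51   19.33] w 85.5 g 0.0 F [ 0.3  0.7 -0.2]
up t 39.29 tcp [ 616.02 -191.56  128.54] w 85.2 g 0.0 F [-0.7 -0.3 -0.4]
tray [ 6.10210e+02 -1.71867e+02  8.38870e+01  6.65380e+01  3.33000e-01] 7.1
relay [ 617.067 -191.625   86.146   62.256   -1.236] 26.5
 t 42.02 tcp [435.67 189.76 149.98] w 85.3 g 0.0 F [ 0.7  0.2 -0.2]
8580 [435.81  201.243 112.543  68.126  -1.509] 15.1
tray [602.271 217.368 134.276  91.385   1.556] 7.1
```

View pics/cmp2.png

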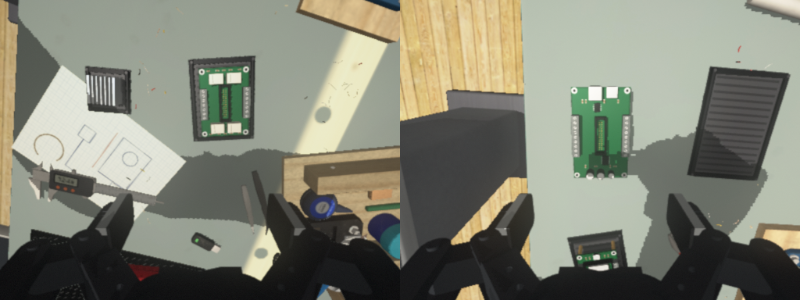

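The relay board is flat and centred in its tray (at (222,98) on the left). The base board stands alone on the right.

```bash
python3 - <<'E'
from h import *
pick(435.4,201.1,1.632,10,lift=100); o=10.2
look("ba2")
place(601.8,217.4,1.556,10.3,hover=90,up=110)
goto([595,150,190],down(1.57)); c,im,d,P=look("ba3")
m,q,z=layer(P,4,9.5,601,217,80); print("tray",q,z)
m,q,z=layer(P,12,40,601,217,80); print("base",q,z)
a,b=cv2.imread("pics/ba2.png"),cv2.imread("pics/ba3.png"); cv2.imwrite("pics/cmp3.png",cv2.resize(np.hstack([a,b]),(800,300)))
E
```

```text
at t 43.36 tcp [435.65 201.11  10.41] w 85.1 g 0.0 F [-0.8  0.7  0.7]
closed t 43.68 tcp [435.53 201.1   10.5 ] w 66.7 g 62.2 F [-1.5 -1.5 16. ]
up t 45.22 tcp [435.1  201.1  109.46] w 66.6 g 67.1 F [ 0.3  0.8 -3.5]
low t 47.38 tcp [602.04 217.39  19.74] w 66.4 g 67.2 F [ 0.2  0.7 -2.5]
touch k6 f9.5 t 49.48 tcp [601.89 217.46  13.73] w 66.8 g 68.2 F [-2.4 -1.6  7.1]
open t 49.81 tcp [601.83 217.42  13.22] w 85.2 g 0.0 F [0.2 0.5 0.5]
up t 50.69 tcp [601.45 217.07 122.45] w 85.7 g 0.0 F [ 0.5  0.2 -0.2]
tray [602.532 217.743 134.138  90.074   1.555] 7.1
base [602.412 217.524 112.909  68.191   1.553] 18.1
```

View pics/cmp3.png

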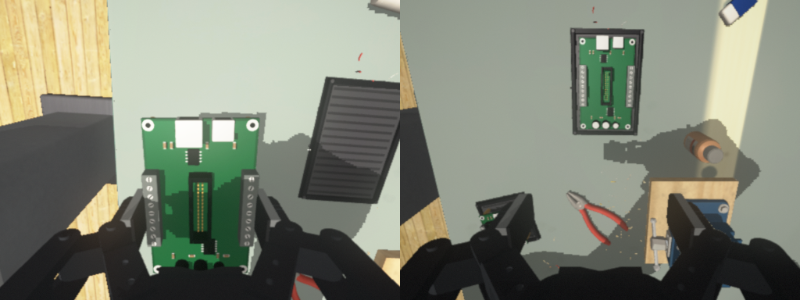

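The base board is centred and flat in its tray (at (607,82) in the right picture). The gripper is clear and the cutters are untouched, so I'm handing in.

```bash
python3 -c "
from workcell import *
print(read_time_s(),job_done())"
```

```text
the job is handed in; nothing more can be done
51.4583 None
```

The stack is apart from the top down, each part sits flat and square inside its own tray, and the job was handed in at 51.5 s with the gripper clear of everything and the side cutters and calliper never touched.

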